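# Battery under, solar panel over: load the carrier with a lifter

## Robot

A 6-joint arm with a two-finger parallel gripper is mounted at the origin on a cart in front of the work surface, level with it; the furniture and walls round the work are solid. World frame = base frame: x ahead of the robot, y to its left, z up, the work surface at z = 0. Lengths are in m, angles in rad, forces in N, time in s.
With the tool pointing down it reaches from about 0.25 to 0.725 m from the base axis. Payload 4 kg.
Tool frame: the origin (TCP) lies midway between the tips of the shut fingers; the grasp point (between the pads) lies grip_point_offset behind it (grip_point_offset is the distance from the TCP to the grasp point, in m); z points along the fingers, y is the line along which they close (so a half turn about z gives the same grasp; the last joint's range is limited). The gripper opens to 85 mm and grips with 20 to 120 N. Pads are 22 mm wide; open, the fingers measure 114 mm over their backs; the gripper's body (76 mm by 85 mm) begins 54 mm behind the grasp point. The pads swing forward as they close: fully open they stand 13 mm farther back than shut.
Start: joints at [1.294, 0.241, 0.005, 1.335, 0, 1.571], TCP at [0.137, 0.481, 0.231] pointing down, gripper open.
Joint ranges: [-2.72, 2.72], [-1.05, 1.87], [-1.09, 1.28], [-1.99, 2.15], [-1.42, 1.44], [-3.14, 3.14]. Speed limits (rad/s): [2.79, 2.79, 3.14, 3.14, 3.14, 3.14].

## Interface

Orientations are given as a unit quaternion [x, y, z, w].
In Python, from workcell import * gives the robot as it stands. The module is installed in compiled form; this text tells all that it offers.
- The arm moves only by the tool arm_command, never from a script. Its arguments are lists of equal length, an entry for each row: "slide": the shift along the tool's x, y, z in cm, a list of three; "spin": the turn about the tool's z in degrees. A call has exactly 5 rows; each row is the pose to reach, as a shift and turn from the pose commanded when the call began, along the tool's axes at that moment; what a row does not reach only later rows make up. A row lasts 1/8 s, in which the tool goes at most 62.5 mm and 10.7 degrees, less where a joint would pass 70% of its speed; a pose out of reach is approached as far as the arm can. A call with a gripper value outside its range is refused whole. "jaw" is the finger opening in cm, from 0 to 8.54, set as the call begins (left out, the last holds). The fingers move at their own pace and stop on an object; the grip force is fixed at half the most. Time passes only in rows, so rows that repeat a pose let the fingers close, or fill a call up. It gives the time, the measured TCP pose, the force, the opening and the grip force at its end, in the units of the state.
- get_obs(): the state, without advancing time (a new reading comes with each control period).
- camera(name): name is "scene" or "top"; returns a dict with "pixels" (480x640x3 uint8, red, green, blue), "range_z" (480x640 float32, m along the optical axis (not along the pixel's ray), 0 where there is no reading), "intrinsics" (3x3 intrinsics, pixels), "rvec" (rotation vector, rad) and "tvec" (3), from world to camera coordinates, as OpenCV has them. Camera axes: x right, y down, z forward; pixel columns grow to the right and rows downward; lengths in m; the calibration is good to about 2 mm. A picture is of the moment at which its call begins.
- job_done(): hands the job in; it is judged then, once.
Trained networks look in a picture, given as the dict that the camera call returned (one of the last four; its "shot" number tells which), for a name from the list of things; names that differ only in an ending like _2 or _b are one class to them, and where a whole thing is asked for, a point or a joint stands for the part that bears it (a point fixed in the world has none). Each returns a list of dicts, best first, with "confidence" (0 to 1); they miss things now and then, are a little off and sometimes report something else, mostly with a low value. They report only what shows in the picture. A call takes as long as a camera call. They do not tell look-alikes from the thing itself.
- recognise(picture, thing): "centre" ([column, row] in pixels, amid what is visible of it).
- landmark_of(picture, thing): "centre" ([column, row] in pixels: a listed point, or the origin of a listed thing).
The state is a dict: "clock": time; "joint_pos": joint angles; "joint_vel": joint speeds; "tau": joint torques, N m; "eef_pos": TCP position; "tool_rot": TCP orientation; "ft_force": force on the tool from outside, world axes, zero at the start; "ft_torque": the same for the moment, N m; "grip_width": finger opening in m; "grasp_force": force on a finger pad.
Only numpy, scipy, OpenCV 4.12 (cv2) and the standard library are available. Lean on these libraries where they do the work, as an engineer would, in place of code of your own. Each camera call takes 0.05 s, during which the arm holds its last target. There are 200 camera calls.

## Task

Lay the blue cell pair flat in the pocket at the bottom of the carrier, then slide the lifter's blade under the solar panel on its rest, lift the panel on the blade and set it down level on the carrier's two ledges, inside the lips, over the cells. The panel is fragile: carry it only on the lifter, never touch it with the gripper and never tip or drop it. When done, lay the lifter flat on the bench, let everything go, and leave the other things where they are.

Things in the scene. Friction and masses are not known exactly. Their poses are not given: they have to be found in the camera images.
- panel: thin flat solar panel, dark cells on a white board, 53 (x) x 112 (y) x 5 mm, 30 to 65 g. Origin at the centre of its underside; z up, y lengthwise. It stands on four pads 2 mm high near its corners (at x +/-20, y +/-50 mm); elsewhere its underside is 2 mm above the origin. It starts flat across the two ribs of the rest, face up.
- rest: fixed aluminium stand holding the panel at the start. Base plate 84 (x) x 130 (y) x 4 mm; two ribs along x, 76 mm long, 14 mm wide, inner faces at y = +/-45 mm, tops 26 mm over the bench. The channel between them is 90 mm wide, 22 mm high, open at both ends; the -x end faces the robot. Origin at the centre of its underside, at bench level.
- carrier: fixed aluminium carrier to be loaded: base plate 96 (x) x 150 (y) x 5 mm, two tall ledges along x, 86 mm long. The channel between the ledges (inner faces y = +/-45 mm) is open at both ends; the -x end faces the robot. Origin at the centre of its underside, at bench level; axes also for the two points. Part of the bench is covered by a flat mat, 2.5 mm thick.
- carrier_pocket (a point): middle of the carrier's pocket floor, 5 mm over the bench. The pocket between the ledges is 46 (x) x 76 (y) mm, bounded by black ribs 6 mm high; the ribs at x = +/-23 to 28 mm are interrupted for |y| < 23 mm to leave room for fingers.
- carrier_seat (a point): middle of the panel's place on the carrier, level with the ledge tops, 44 mm over the bench; the panel's ends lie on the ledges, its length along y. It is enclosed by lips along the ledges (inner faces y = +/-62.5 mm, 6 mm above the ledges) and black corner tabs (inner faces x = +/-34 mm, |y| 47.5 to 59.5 mm, 7 mm above the ledges).
- cell_pair: two blue round cells side by side in a sleeve, 37 (x) x 66 (y) x 19 mm, about 0.1 kg; y along the cells. Origin at the centre of its underside. In the pocket its y lies along the carrier's y, either way round.
- lifter: flat steel spatula, about 0.11 kg. Origin on the blade's underside; blade 3 mm thick, 62 mm wide (y), from x = -44 to +35 mm (front edge). An 18 mm wide shank slopes up from x = -38 to -63 mm; the black handle, 20 mm wide (y), 16 mm tall, runs level from x = -55 to -130 mm. It stands on its blade, handle in the air; balances at about x = -26 mm.
- lifter_grip (a point): where to grip the handle, across its 20 mm width: on the handle's axis, at (-90, 0, 46) mm in the lifter's frame, so 46 mm above the blade's underside; axes as the lifter's.
- ipa_dispenser: bystander: white round bottle with a dispenser top, 64 mm across, 123 mm high; origin at the centre of its underside
- flux_bottle: bystander: small bottle with a needle, 30 mm across, 99 mm high; origin at the centre of its underside
- tape_white: bystander: white tape roll lying flat, 66 mm across, 19 mm high; origin at the centre of its underside
- blower_ball: bystander: blue rubber dust blower, 51 x 110 x 51 mm; origin at the centre of its underside
- torque_driver: bystander: slim driver lying flat, 21 x 155 x 20 mm; origin at the centre of its underside
Mind the look-alikes: they are no part of the job. Leave any grey look-alike of the cell_pair alone.

How it is judged:
By the outcome, as a careful person would: the job done as asked, in the order asked, and still so for the second after the job is handed in, with the robot touching nothing.
It also fails if it takes over 70 s, if anything falls off the work surface, if the arm or the gripper's body presses on something with over 40 N, if the wrist force passes 120 N, or if a joint passes its speed limit or range.

## Working session

There is one attempt and no reset: what is moved stays moved. The work goes in short steps, Python scripts to look and compute and a tool call to move; the robot and the scene stay as the last step left them, time stands still between calls to the robot, and variables do not carry over. Pictures are saved under pics/ and viewed, at most 11 in all, crops included, and the job is handed in when it is done.

Besides the shell and the picture viewer there is one more tool, called after ">>>" as name(argument=value, ...) on one line, values as JSON. arm_command: Moves the arm, as the interface text tells. Its arguments: {"type":"object","properties":{"slide":{"type":"array","items":{"type":"array","items":{"type":"number"}}},"spin":{"type":"array","items":{"type":"number"}},"jaw":{"type":"number"}},"required":["slide","spin"]}

```bash
mkdir -p pics; cat > h.py <<'E'
from workcell import *
import numpy as np, cv2
from scipy.spatial.transform import Rotation as R
def cam(n):
    c=camera(n); c['Rm']=cv2.Rodrigues(np.array(c['rvec'],float))[0]; return c
def cloud(c):
    K=c['intrinsics'];z=c['range_z'].astype(float);v,u=np.mgrid[:480,:640]
    P=np.stack([(u-K[0,2])/K[0,0]*z,(v-K[1,2])/K[1,1]*z,z],-1)
    W=(P-np.array(c['tvec']).ravel())@c['Rm']; W[z==0]=np.nan; return W
def ray(c,px,zw):
    K=c['intrinsics'];t=np.array(c['tvec']).ravel()
    d=c['Rm'].T@np.array([(px[0]-K[0,2])/K[0,0],(px[1]-K[1,2])/K[1,1],1]);o=-c['Rm'].T@t
    return o+d*(zw-o[2])/d[2]
def proj(c,P):
    return cv2.projectPoints(np.array(P,float).reshape(-1,3),np.array(c['rvec'],float),np.array(c['tvec'],float),c['intrinsics'],None)[0].reshape(-1,2)
def save(c,f): cv2.imwrite('pics/'+f,cv2.cvtColor(c['pixels'],cv2.COLOR_RGB2BGR))
E
python3 - <<'E'
from h import *
np.set_printoptions(precision=4,suppress=True)
o=get_obs();print(o['eef_pos'],o['tool_rot'],o['grip_width'],grip_point_offset if 'grip_point_offset' in globals() else [k for k in globals() if 'grip' in k], [k for k in o])
for n in ['top','scene']:
    c=cam(n);save(c,n+'0.png');W=cloud(c);np.save(n+'W.npy',W);np.save(n+'I.npy',c['pixels'])
    print(n,'cam at',-c['Rm'].T@np.array(c['tvec']).ravel())
    for t,z in [('panel',.026),('rest',0),('carrier',0),('carrier_pocket',.005),('carrier_seat',.044),('cell_pair',0),('lifter',0),('lifter_grip',.046)]:
        for r in landmark_of(c,t)[:3]:
            print(t,round(r['confidence'],2),np.round(r['centre']),ray(c,r['centre'],z)[:2])
    print([ (t,np.round(r['centre']),round(r['confidence'],2)) for t in ['cell_pair','panel','lifter'] for r in recognise(c,t)[:3]])
E
```

```text
[0.1365 0.4804 0.2304] [ 0.138   0.9904 -0.001  -0.0002] 0.08538925764736754 0.0187 ['clock', 'joint_pos', 'joint_vel', 'tau', 'eef_pos', 'tool_rot', 'ft_force', 'ft_torque', 'grasp_force', 'grip_width']
top cam at [0.3712 0.103  1.005 ]
panel 0.57 [192. 229.] [0.569  0.3364]
rest 0.94 [194. 231.] [0.5707 0.3392]
carrier 0.94 [357. 200.] [0.6429 0.0167]
carrier_pocket 0.91 [360. 199.] [0.6444 0.0113]
carrier_seat 0.74 [363. 194.] [0.6439 0.0088]
cell_pair 0.83 [299. 328.] [0.3878 0.125 ]
cell_pair 0.66 [345. 280.] [0.4819 0.0383]
cell_pair 0.6 [234. 295.] [0.4464 0.2522]
lifter 0.85 [349. 281.] [0.4795 0.0314]
lifter_grip 0.72 [392. 304.] [ 0.434  -0.0464]
[('cell_pair', array([298., 327.]), 0.76), ('cell_pair', array([236., 294.]), 0.7), ('panel', array([193., 227.]), 0.93), ('lifter', array([356., 287.]), 0.74)]
scene cam at [ 0.157  -0.6077  0.7374]
panel 0.88 [266. 172.] [0.5724 0.348 ]
rest 0.63 [266. 184.] [0.5678 0.3402]
carrier 0.84 [381. 263.] [0.6511 0.0187]
carrier_pocket 0.6 [382. 264.] [0.6488 0.0121]
carrier_seat 0.94 [385. 248.] [0.649  0.0109]
cell_pair 0.77 [228. 277.] [0.3884 0.1145]
lifter 0.8 [294. 290.] [0.4782 0.0312]
lifter 0.73 [382. 264.] [0.6502 0.0147]
lifter_grip 0.83 [293. 312.] [ 0.4346 -0.0501]
[('cell_pair', array([226., 272.]), 0.69), ('cell_pair', array([231., 221.]), 0.63), ('cell_pair', array([291., 297.]), 0.3), ('panel', array([271., 172.]), 0.93), ('lifter', array([293., 295.]), 0.58)]
```

View pics/top0.png

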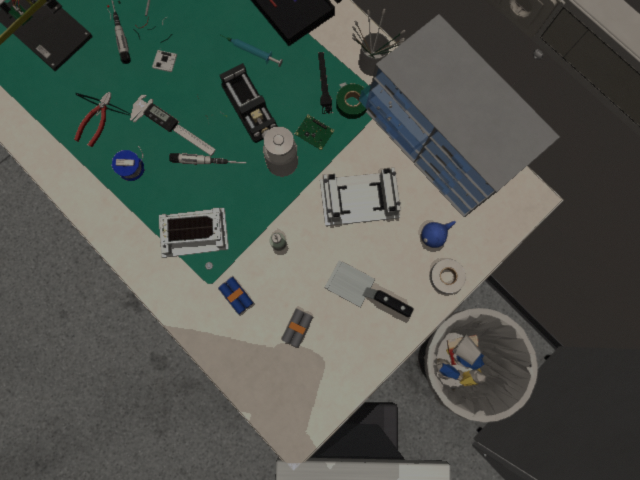

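View pics/scene0.png

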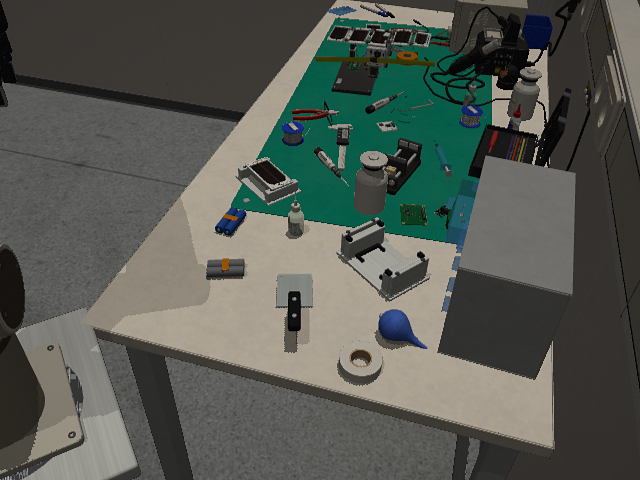

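Candidates for the cell_pair are blue at top (236,295)/scene (231,221) and a grey look-alike at top (297,328)/scene (226,268); I choose the blue one. Other top view positions: panel and rest (193,230), carrier (360,199), lifter blade (350,283), lifter handle (393,303), flux bottle (278,241), IPA (281,150).

```bash
python3 - <<'E'
from h import *
np.set_printoptions(precision=4,suppress=True)
for n in ['top','scene']:
    W=np.load(n+'W.npy');I=np.load(n+'I.npy')
    def sel(c,r,z0,z1,m=None):
        k=(np.hypot(W[...,0]-c[0],W[...,1]-c[1])<r)&(W[...,2]>z0)&(W[...,2]<z1)
        if m is not None:k&=m
        return W[k]
    def rect(name,P):
        if len(P)<6: print(n,name,'few');return
        r=cv2.minAreaRect((P[:,:2]*1000).astype(np.float32));b=cv2.boxPoints(r)
        e=[(b[1]-b[0]),(b[2]-b[1])];L=max(e,key=np.linalg.norm)
        print(n,name,len(P),'c',np.array(r[0]),'size',np.array(r[1]),'long dir deg',round(np.degrees(np.arctan2(L[1],L[0]))%180,1),'zmed',np.median(P[:,2]).round(4),'zpct',np.percentile(P[:,2],[5,95]))
    rect('cell',sel((.446,.25),.05,.008,.04))
    rect('cellgrey',sel((.388,.12),.05,.008,.04))
    rect('panel',sel((.57,.337),.085,.027,.045))
    rect('restbase',sel((.57,.337),.085,.002,.012))
    rect('carrTop',sel((.644,.011),.1,.036,.06))
    rect('carrAll',sel((.644,.011),.1,.003,.06))
    rect('handle',sel((.44,-.03),.09,.032,.07))
    rect('blade',sel((.48,.031),.06,.0015,.008))
    rect('bench',sel((.42,.2),.03,-.02,.02))
I=np.load('topI.npy');a=I[260:350,190:330];b=I[165:235,310:410]
a=cv2.resize(a,(560,360),interpolation=2);b=cv2.resize(b,(240,168)); 
cv2.imwrite('pics/crop1.png',a[...,::-1])
E
```

```text
top cell 661 c [445.9864 248.5576] size [66.9929 36.4218] long dir deg 40.8 zmed 0.0165 zpct [0.0109 0.0202]
top cellgrey 666 c [387.6832 129.9969] size [36.5656 64.999 ] long dir deg 155.1 zmed 0.0166 zpct [0.0117 0.0202]
top panel 1508 c [567.1443 339.0116] size [ 72.205  117.6843] long dir deg 98.1 zmed 0.0299 zpct [0.0275 0.0329]
top restbase 2050 c [571.3922 336.186 ] size [168.7708 166.4969] long dir deg 43.7 zmed 0.0035 zpct [0.0021 0.0064]
top carrTop 1123 c [645.8482  12.9635] size [ 86.4262 139.7694] long dir deg 98.1 zmed 0.0453 zpct [0.0394 0.0523]
top carrAll 3496 c [646.4675  13.9193] size [191.0749 190.8394] long dir deg 55.6 zmed 0.0077 zpct [0.0034 0.0505]
top handle 477 c [437.1242 -45.4041] size [78.3204 20.6609] long dir deg 62.6 zmed 0.0531 zpct [0.0428 0.0563]
top blade 1243 c [481.5054  31.6841] size [114.3366 117.0792] long dir deg 102.9 zmed 0.003 zpct [0.0016 0.0058]
top bench 782 c [419.8012 199.6428] size [57.8498 58.2628] long dir deg 93.7 zmed 0.0 zpct [-0.0031  0.0119]
scene cell 471 c [447.9928 246.3048] size [69.8477 37.5738] long dir deg 40.0 zmed 0.
[... 253 characters left out ...]
3]
scene restbase 1454 c [569.4995 329.9909] size [155.304  169.2797] long dir deg 176.9 zmed 0.0042 zpct [0.0022 0.0084]
scene carrTop 1291 c [646.5389  13.0538] size [ 88.6803 144.812 ] long dir deg 97.8 zmed 0.0455 zpct [0.038  0.0523]
scene carrAll 4067 c [643.8224   5.1837] size [183.2707 197.3387] long dir deg 166.7 zmed 0.0149 zpct [0.0037 0.0508]
scene handle 511 c [436.5202 -49.7831] size [74.8007 19.3608] long dir deg 62.7 zmed 0.0538 zpct [0.0456 0.0562]
scene blade 1271 c [479.5117  30.2001] size [116.0026 117.9961] long dir deg 148.8 zmed 0.0033 zpct [0.0016 0.0055]
scene bench 585 c [419.5381 199.9998] size [58.4301 58.5075] long dir deg 156.0 zmed 0.0009 zpct [-0.0014  0.0152]
```

View pics/crop1.png

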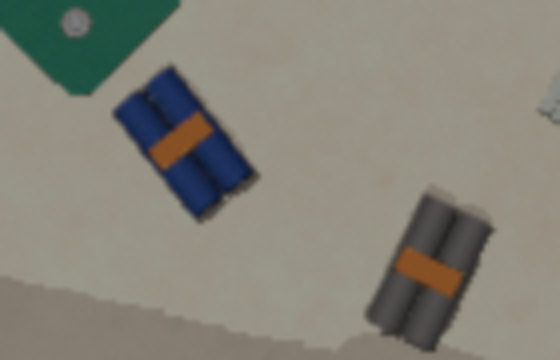

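The crop shows the blue pair centred at about (185,145), which is about (236,296) in the full image, with its long axis at 40°. The grey look-alike is at (430,270). The blue pair is my choice.

```bash
cat >> h.py <<'E'
def go(x,y,z,yaw):
    """slide cm / spin deg to bring TCP to x,y,z with tool-y at world yaw deg"""
    o=get_obs();Rt=R.from_quat(o['tool_rot']).as_matrix()
    y0=np.degrees(np.arctan2(Rt[1,1],Rt[0,1]))
    s=Rt.T@(np.array([x,y,z])-o['eef_pos'])*100
    print('t',round(o['clock'],2),'slide',np.round(s,2),'spin',round(-((yaw-y0+180)%360-180),1),'yaw',round(y0,2),'zdir',np.round(Rt[:,2],3),'f',np.round(o['ft_force'],1))
E
python3 -c "
from h import *
go(.4468,.2478,.12,130.5)"
```

```text
t 1.2 slide [-36.21 -13.95  11.13] spin -56.4 yaw 74.14 zdir [ 0.  0. -1.] f [ 0.2 -1.1  0.2]
```

>>> arm_command(slide=[[-7, -2.7, 2], [-14, -5.4, 4], [-20, -8, 6], [-26, -10.5, 8.5], [-31, -12.5, 10]], spin=[-10.5, -21, -31.5, -42, -52.5], jaw=8.5)

```text
clock: 1.82
eef_pos: [0.348, 0.3184, 0.1527]
tool_rot: [-0.273, 0.962, 0.0, 0.0]
ft_force: [1.1, 0.6, -0.4]
grip_width: 0.0849
grasp_force: 0.0
```

```bash
python3 -c "
from h import *
go(.4468,.2478,.02,130.5)"
```

```text
t 1.82 slide [ -4.68 -11.21  13.27] spin -8.8 yaw 121.73 zdir [ 0.001  0.001 -1.   ] f [ 1.1  0.6 -0.4]
```

>>> arm_command(slide=[[0, 0, 0], [0, 0, 0], [0, 0, 0], [0, 0, 0], [0, 0, 0]], spin=[0, 0, 0, 0, 0])

```text
clock: 2.45
eef_pos: [0.3463, 0.3202, 0.1533]
tool_rot: [-0.271, 0.962, 0.0, 0.0]
ft_force: [0.6, 0.6, 0.8]
grip_width: 0.0851
grasp_force: 0.0
```

```bash
python3 -c "
from h import *
go(.4468,.2478,.05,130.5)"
```

```text
t 2.45 slide [ -4.78 -11.42  10.33] spin -9.0 yaw 121.49 zdir [ 0.  0. -1.] f [0.6 0.6 0.8]
```

>>> arm_command(slide=[[-4.8, -11.4, 8], [-4.8, -11.4, 10.3], [-4.8, -11.4, 10.3], [-4.8, -11.4, 10.3], [-4.8, -11.4, 10.3]], spin=[-9, -9, -9, -9, -9])

```text
clock: 3.08
eef_pos: [0.447, 0.2479, 0.0506]
tool_rot: [-0.346, 0.938, 0.0, 0.0]
ft_force: [-0.4, -0.0, 0.8]
grip_width: 0.0849
grasp_force: 0.0
```

```bash
python3 -c "
from h import *
go(.4468,.2478,.003,130.5)
c=cam('top');save(c,'t1.png');print(np.round(proj(c,[.4468,.2478,.019])))
I=cv2.imread('pics/t1.png');cv2.imwrite('pics/t1c.png',cv2.resize(I[245:345,170:310],None,fx=4,fy=4))"
```

```text
t 3.08 slide [0.02 0.01 4.76] spin -0.1 yaw 130.43 zdir [ 0.     0.001 -1.   ] f [-0.4 -0.   0.8]
[[235. 294.]]
```

View pics/t1c.png

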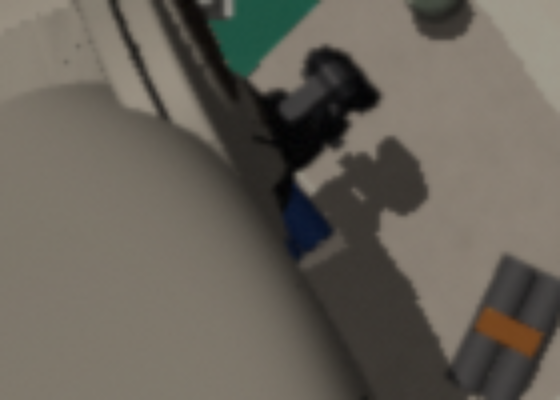

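The arm hides most of the blue pair. The visible finger at crop (320,100) stands clear of the blue end at (310,220), so I go down.

>>> arm_command(slide=[[0, 0, 2.5], [0, 0, 4.2], [0, 0, 4.7], [0, 0, 4.7], [0, 0, 4.7]], spin=[0, 0, 0, 0, 0])

```text
clock: 3.75
eef_pos: [0.4478, 0.2479, 0.0041]
tool_rot: [-0.346, 0.938, 0.0, 0.001]
ft_force: [0.9, 0.0, -0.5]
grip_width: 0.0851
grasp_force: 0.0
```

>>> arm_command(slide=[[0, 0, 0], [0, 0, 0], [0, 0, 0], [0, 0, 0], [0, 0, 0]], spin=[0, 0, 0, 0, 0], jaw=2.5)

```text
clock: 4.38
eef_pos: [0.4476, 0.2474, 0.0036]
tool_rot: [-0.345, 0.938, 0.0, 0.001]
ft_force: [-0.9, -0.7, 5.2]
grip_width: 0.0339
grasp_force: 59.6
```

>>> arm_command(slide=[[0, 0, 0], [0, 0, 0], [0, 0, -3], [0, 0, -8], [0, 0, -14]], spin=[0, 0, 0, 0, 0])

```text
clock: 5.0
eef_pos: [0.4459, 0.2465, 0.1428]
tool_rot: [-0.345, 0.938, -0.0, -0.002]
ft_force: [1.4, 0.4, -0.8]
grip_width: 0.0343
grasp_force: 60.1
```

```bash
python3 -c "
from h import *
go(.6465,.0125,.15,188)"
```

```text
t 5.0 slide [ -0.11 -30.82  -0.75] spin -57.6 yaw 130.4 zdir [-0.004 -0.002 -1.   ] f [ 1.4  0.4 -0.8]
```

>>> arm_command(slide=[[0, -6, 0], [0, -12, 0], [0, -18, 0], [0, -24, 0], [0, -29, 0]], spin=[-10.5, -21, -31.5, -42, -52])

```text
clock: 5.62
eef_pos: [0.6359, 0.0245, 0.1421]
tool_rot: [0.72, -0.694, -0.0, 0.0]
ft_force: [0.7, 0.3, -0.0]
grip_width: 0.0342
grasp_force: 60.2
```

>>> arm_command(slide=[[0, 0, 0], [0, 0, 0], [0, 0, 0], [0, 0, 0], [0, 0, 0]], spin=[0, 0, 0, 0, 0])

```text
clock: 6.25
eef_pos: [0.6348, 0.0273, 0.1434]
tool_rot: [0.718, -0.696, 0.0, -0.0]
ft_force: [-0.1, 0.3, -1.5]
grip_width: 0.034
grasp_force: 60.3
```

```bash
python3 - <<'E'
from h import *
go(.6465,.0125,.075,188)
# refine carrier pose from stored clouds: ledge tops (z~.044) and network
for n in ['top','scene']:
    W=np.load(n+'W.npy')
    k=(np.hypot(W[...,0]-.6465,W[...,1]-.0125)<.1)&(W[...,2]>.02)&(W[...,2]<.06)
    P=W[k][:,:2]*1000-[646.5,12.5]
    for a in [7,8,9]:
        r=np.radians(a);L=P@np.array([[np.cos(r),-np.sin(r)],[np.sin(r),np.cos(r)]])
        pos=L[L[:,1]>0];neg=L[L[:,1]<0]
        print(n,a,'x',np.round(np.percentile(pos[:,0],[1,99]),1),np.round(np.percentile(neg[:,0],[1,99]),1),'y inner',np.round(np.percentile(neg[:,1],[1,99]),1),np.round(np.percentile(pos[:,1],[1,99]),1))
E
```

```text
t 6.25 slide [ 1.51 -1.12  6.84] spin -6.2 yaw -178.21 zdir [ 0. -0. -1.] f [-0.1  0.3 -1.5]
top 7 x [-44.1  40.2] [-42.5  42. ] y inner [-68.6 -44.1] [45.5 70.3]
top 8 x [-43.1  41.2] [-43.4  41.1] y inner [-68.8 -44.3] [45.6 70. ]
top 9 x [-42.   42.1] [-44.5  40.1] y inner [-68.8 -43.9] [45.6 70.4]
scene 7 x [-43.7  42.3] [-42.   43.5] y inner [-71.8 -45.9] [42.3 68.5]
scene 8 x [-42.7  43.2] [-43.1  42.4] y inner [-71.5 -46.3] [42.5 68.6]
scene 9 x [-41.6  44. ] [-44.2  41.1] y inner [-71.7 -46.2] [42.3 69.1]
```

>>> arm_command(slide=[[1.5, -1.15, 0], [1.5, -1.15, 3], [1.5, -1.15, 6.8], [1.5, -1.15, 6.8], [1.5, -1.15, 6.8]], spin=[-6.2, -6.2, -6.2, -6.2, -6.2])

```text
clock: 6.88
eef_pos: [0.6478, 0.012, 0.0764]
tool_rot: [0.754, -0.656, 0.001, -0.001]
ft_force: [0.1, 0.1, -1.5]
grip_width: 0.0338
grasp_force: 60.3
```

```bash
python3 - <<'E'
from h import *
go(.646,.0123,.0095,188)
c=cam('scene');save(c,'s1.png');I=cv2.imread('pics/s1.png')
cv2.imwrite('pics/s1c.png',cv2.resize(I[190:310,310:450],None,fx=5,fy=5,interpolation=2))
E
```

```text
t 6.88 slide [-0.05  0.18  6.69] spin -0.1 yaw -172.06 zdir [ 0.002  0.    -1.   ] f [ 0.1  0.1 -1.5]
```

View pics/s1c.png

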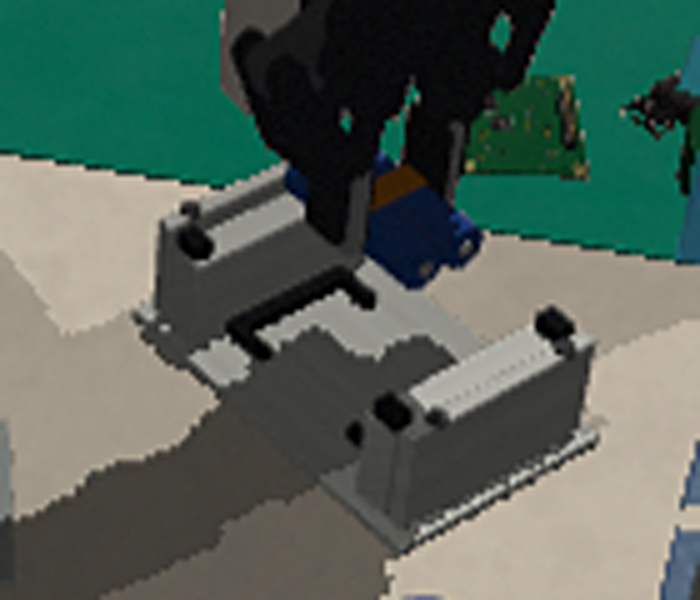

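The cells hang level in the fingers at crop (400,220), over the pocket between the ledges. Lowering.

>>> arm_command(slide=[[0, 0.1, 2.5], [0, 0.1, 4.5], [0, 0.1, 6], [0, 0.1, 6.5], [0, 0.1, 6.7]], spin=[0, 0, 0, 0, 0])

```text
clock: 7.55
eef_pos: [0.6466, 0.0116, 0.0087]
tool_rot: [0.754, -0.657, 0.0, -0.0]
ft_force: [-1.6, -0.4, 7.9]
grip_width: 0.0341
grasp_force: 61.2
```

```bash
python3 -c "
from h import *
go(.646,.0123,.0088,188)"
```

```text
t 7.55 slide [-0.08  0.05 -0.01] spin -0.1 yaw -172.08 zdir [ 0.001 -0.    -1.   ] f [-1.6 -0.4  7.9]
```

>>> arm_command(slide=[[0, 0, 0], [0, 0, 0], [0, 0, 0], [0, 0, 0], [0, 0, -1]], spin=[0, 0, 0, 0, 0], jaw=6)

```text
clock: 8.18
eef_pos: [0.6452, 0.0116, 0.0175]
tool_rot: [0.754, -0.657, -0.001, 0.001]
ft_force: [1.8, -0.3, -0.3]
grip_width: 0.06
grasp_force: 0.0
```

>>> arm_command(slide=[[0, 0, -2], [0, 0, -5], [0, 0, -9], [0, 0, -14], [0, 0, -14]], spin=[0, 0, 0, 0, 0])

```text
clock: 8.8
eef_pos: [0.6496, 0.0117, 0.1648]
tool_rot: [0.754, -0.657, 0.004, -0.004]
ft_force: [-0.0, 0.1, -0.1]
grip_width: 0.0599
grasp_force: 0.0
```

```bash
python3 - <<'E'
from h import *
go(.4365,-.0475,.12,152.5)
c=cam('scene');save(c,'s2.png');I=cv2.imread('pics/s2.png')
W=cloud(c);hsv=cv2.cvtColor(c['pixels'],cv2.COLOR_RGB2HSV)
k=(np.hypot(W[...,0]-.646,W[...,1]-.0122)<.06)&(hsv[...,0]>100)&(hsv[...,0]<130)&(hsv[...,1]>120)
P=W[k];r=np.radians(8);L=(P[:,:2]-[.646,.0122])@np.array([[np.cos(r),-np.sin(r)],[np.sin(r),np.cos(r)]])*1000
print(len(P),np.percentile(L,[2,98],axis=0),np.percentile(P[:,2],[5,95]))
cv2.imwrite('pics/s2c.png',cv2.resize(I[200:310,310:450],None,fx=4,fy=4,interpolation=2))
E
```

```text
t 8.8 slide [ 2.92 21.97  4.22] spin 35.4 yaw -172.08 zdir [ 0.012  0.    -1.   ] f [-0.   0.1 -0.1]
470 [[-34.65233278 -31.48081036]
 [ 15.52117751  30.97390976]] [0.0140857  0.25497185]
```

View pics/s2c.png

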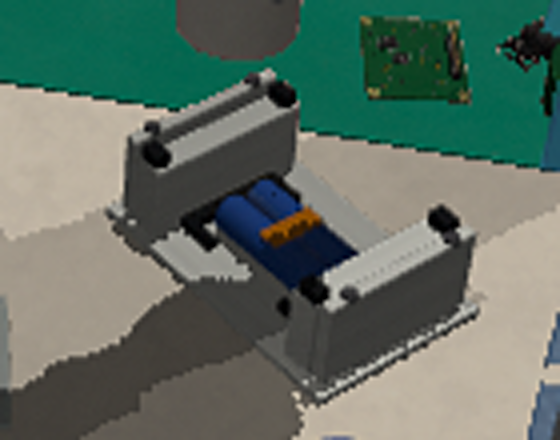

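The blue pair lies in the pocket at crop (280,235), flat between the ribs. Next is the lifter.

>>> arm_command(slide=[[0.7, 5.5, 1], [1.4, 11, 2], [2.1, 16.5, 3], [2.8, 22, 4.2], [2.8, 22, 4.2]], spin=[8, 16, 24, 35.4, 35.4], jaw=6)

```text
clock: 9.48
eef_pos: [0.4227, -0.0464, 0.1123]
tool_rot: [-0.518, 0.855, 0.004, -0.005]
ft_force: [1.1, -0.7, -0.0]
grip_width: 0.0603
grasp_force: 0.0
```

```bash
python3 - <<'E'
from h import *
go(.4380,-.0454,.0265,152.6)
c=cam('top');W=cloud(c);hsv=cv2.cvtColor(c['pixels'],cv2.COLOR_RGB2HSV)
k=(np.hypot(W[...,0]-.646,W[...,1]-.0122)<.06)&(hsv[...,0]>100)&(hsv[...,0]<130)&(hsv[...,1]>120)&(W[...,2]<.05)
P=W[k];r=np.radians(8);L=(P[:,:2]-[.646,.0122])@np.array([[np.cos(r),-np.sin(r)],[np.sin(r),np.cos(r)]])*1000
if len(P): print(len(P),np.percentile(L,[2,98],axis=0),np.percentile(P[:,2],[5,50,95]))
E
```

```text
t 9.47 slide [-0.84 -1.42  8.56] spin -0.2 yaw 152.37 zdir [-0.013  0.001 -1.   ] f [ 1.1 -0.7 -0. ]
409 [[-17.81739927 -29.09666467]
 [ 14.26285864  31.35908679]] [0.01610241 0.02146602 0.02486218]
```

>>> arm_command(slide=[[0, 0, 0], [0, 0, 0], [0, 0, 0], [0, 0, 0], [0, 0, 0]], spin=[0, 0, 0, 0, 0])

```text
clock: 10.15
eef_pos: [0.4322, -0.0464, 0.116]
tool_rot: [-0.519, 0.855, 0.0, -0.0]
ft_force: [-0.7, -0.8, -0.9]
grip_width: 0.0599
grasp_force: 0.0
```

```bash
python3 - <<'E'
from h import *
go(.4380,-.0454,.0265,152.6)
E
```

```text
t 10.15 slide [-0.35 -0.47  8.95] spin -0.1 yaw 152.53 zdir [-0. -0. -1.] f [-0.7 -0.8 -0.9]
```

>>> arm_command(slide=[[-0.35, -0.45, 2], [-0.35, -0.45, 5], [-0.35, -0.45, 8], [-0.35, -0.45, 8.95], [-0.35, -0.45, 8.95]], spin=[0, 0, 0, 0, 0])

```text
clock: 10.78
eef_pos: [0.4374, -0.0454, 0.0263]
tool_rot: [-0.519, 0.855, 0.0, -0.0]
ft_force: [0.4, 0.0, 0.5]
grip_width: 0.0597
grasp_force: 0.0
```

>>> arm_command(slide=[[0, 0, 0], [0, 0, 0], [0, 0, 0], [0, 0, 0], [0, 0, 0]], spin=[0, 0, 0, 0, 0], jaw=1)

```text
clock: 11.4
eef_pos: [0.4384, -0.0457, 0.0274]
tool_rot: [-0.519, 0.855, -0.001, 0.001]
ft_force: [-0.1, -1.5, 6.2]
grip_width: 0.0188
grasp_force: 61.1
```

>>> arm_command(slide=[[0, 0, 0], [0, 0, -1], [0, 0, -4], [0, 0, -8], [0, 0, -8]], spin=[0, 0, 0, 0, 0])

```text
clock: 12.02
eef_pos: [0.4401, -0.0457, 0.1095]
tool_rot: [-0.519, 0.855, -0.002, 0.003]
ft_force: [-0.3, -0.3, -0.4]
grip_width: 0.019
grasp_force: 60.2
```

```bash
python3 - <<'E'
from h import *
np.set_printoptions(precision=4,suppress=True)
go(.4380,-.0454,.107,152.6)
for n in ['top','scene']:
    c=cam(n);save(c,n+'_l.png');W=cloud(c)
    for t in ['lifter','lifter_grip']:
        for r in landmark_of(c,t)[:1]: print(n,t,r['confidence'],r['centre'],ray(c,r['centre'],.08 if t=='lifter' else .126))
    k=(np.hypot(W[...,0]-.479,W[...,1]-.033)<.045)&(W[...,2]>.06)&(W[...,2]<.1)
    P=W[k]
    if len(P)>20:
        A=np.c_[P[:,:2]-[.479,.033],np.ones(len(P))];s=np.linalg.lstsq(A,P[:,2],rcond=None)[0];print(len(P),'plane',s,np.std(A@s-P[:,2]))
        u=np.radians(62.5);d=np.array([np.cos(u),np.sin(u)]);print('pitch deg (front up +)',np.degrees(s[:2]@d),'roll',np.degrees(s[:2]@[-d[1],d[0]]))
        r=cv2.minAreaRect((P[:,:2]*1000).astype(np.float32));print(r)
E
```

```text
t 12.03 slide [0.07 0.2  0.25] spin -0.1 yaw 152.53 zdir [ 0.006 -0.001 -1.   ] f [-0.3 -0.3 -0.4]
1489 plane [-0.0044 -0.027   0.0848] 0.002328171471715598
pitch deg (front up +) -1.4878297125984228 roll -0.48890697333747507
((477.3710021972656, 29.268333435058594), (80.81745910644531, 62.072288513183594), 62.746795654296875)
scene lifter_grip 0.85 [294.5, 277.5] [ 0.435  -0.0556  0.126 ]
140 plane [-0.0073 -0.0015  0.0814] 0.0011012993493874036
pitch deg (front up +) -0.2677545987294407 roll 0.3334224601340888
((474.6349182128906, 27.612157821655273), (61.88675308227539, 61.71332550048828), 62.69657897949219)
```

```bash
python3 - <<'E'
from h import *
np.set_printoptions(precision=1,suppress=True)
c0=np.array([.569,.338]);r=np.radians(8);M=np.array([[np.cos(r),-np.sin(r)],[np.sin(r),np.cos(r)]])
for n in ['top','scene']:
    W=np.load(n+'W.npy')
    near=np.hypot(W[...,0]-c0[0],W[...,1]-c0[1])<.085
    for nm,z0,z1 in [('panel',.0300,.04),('ribs',.02,.0285),('base',.0025,.0065)]:
        P=W[near&(W[...,2]>z0)&(W[...,2]<z1)]
        L=(P[:,:2]-c0)@M*1000
        print(n,nm,len(L),'x',np.percentile(L[:,0],[1,5,95,99]),'y',np.percentile(L[:,1],[1,5,95,99]))
        if nm=='panel':
            H,_,_=np.histogram2d(L[:,0],L[:,1],bins=[np.arange(-46,47,4),np.arange(-66,67,12)]);print(H.astype(int).T)
            rr=cv2.minAreaRect(L.astype(np.float32));print(rr)
            A=np.c_[L,np.ones(len(L))];print('plane',np.linalg.lstsq(A,P[:,2]*1000,rcond=None)[0]*[57,57,1])
I=np.load('topI.npy')[195:270,145:240]
cv2.imwrite('pics/rest.png',cv2.resize(I,None,fx=7,fy=7,interpolation=2)[...,::-1])
E
```

```text
top panel 718 x [-23.9 -20.9  24.   26.3] y [-53.9 -48.9  49.5  54.8]
[[ 0  0  0  0  0  0  0  0  0  0  2  1  1  0  0  0  1  0  0  0  0  0  0]
 [ 0  0  0  0  0  4  6  5  5  7  9  4  3  6  2  8  6  7  0  0  0  0  0]
 [ 0  0  0  0  0  6  3  9  3  8  4  6  8  4  8  3  5  5  1  0  0  0  0]
 [ 0  0  0  0  0  3  9  6  5  8  7  7  7  9  6  7  9  4  1  0  0  0  0]
 [ 0  0  0  0  0  3  9  5  7  6  9  6  6  5  7  7  2  8  0  0  0  0  0]
 [ 0  0  0  0  0  2  6  7  7  8 10  6  4  8  5  5  4  5  1  0  0  0  0]
 [ 0  0  0  0  0  2  8  4  5  6  8  4  8  9  8  5  7  7  0  0  0  0  0]
 [ 0  0  0  0  0  1  5  8  5  7  9  8  7  6  6  6  7  9  2  0  0  0  0]
 [ 0  0  0  0  0  0  6  6  8  6  4  5  3  6  8  7  8  7  1  0  0  0  0]
 [ 0  0  0  0  1  1  7  5  5  2  8  4  3  8  4  6  6  4  3  0  0  0  0]
 [ 0  0  0  0  0  0  1  1  2  1  1  1  0  1  2  2  1  0  0  0  0  0  0]]
((-0.9623756408691406, 0.9633598327636719), (111.0880126953125, 57.038665771484375), 88.80453491210938)
plane [-0.   0.1 31.4]
top ribs 646 x [-38.2 -35.3  32.4  36.2] y [-57.4 -56.4  58.7  60.2]
top base 1577 x [-78.9 -70.9  70.2  79.7]
[... 462 characters left out ...]
[ 0  0  0  0  0  1  3  6  3  4  8  2  4  8  3  6  4  6  3  0  0  0  0]
 [ 0  0  0  0  0  1  3  3  4  5  5  6  6  4  6  3  6  5  3  0  0  0  0]
 [ 0  0  0  0  0  2  2  5  3  6  5  2  4  5  7  5  2  5  5  0  0  0  0]
 [ 0  0  0  0  0  1  7  5  5  4  6  6  4  6  4  4  5  6  4  0  0  0  0]
 [ 0  0  0  0  0  0  3  2  6  4  1  6  4  5  5  3  6  5  4  0  0  0  0]
 [ 0  0  0  0  0  0  0  2  1  1  1  0  1  0  0  0  0  0  0  0  0  0  0]]
((2.328481674194336, -0.7998580932617188), (113.5677261352539, 53.621334075927734), 89.06684112548828)
plane [ 0.1 -0.  31.7]
scene ribs 242 x [-38.2 -36.1  35.2  37.8] y [-60.  -59.4  55.1  59.1]
scene base 1102 x [-79.8 -70.8  73.9  80.9] y [-81.  -74.5  45.5  57.9]
```

View pics/rest.png

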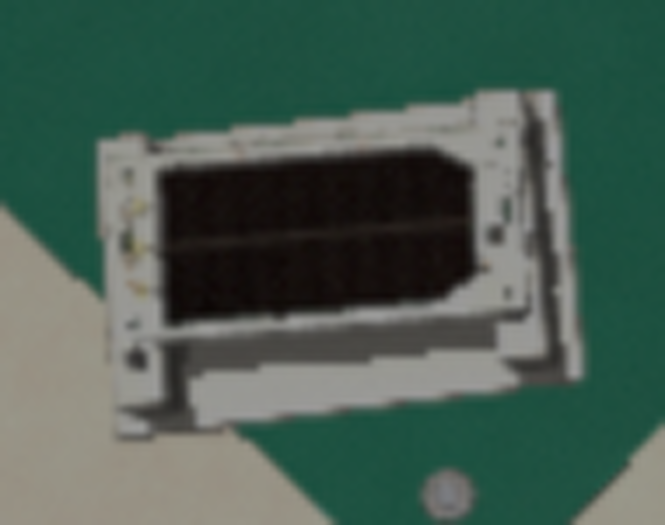

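The panel lies centred on the rest at crop (320,235), nearly parallel to it with about 1° of yaw difference. The channel below it opens toward the robot. Moving the lifter to the pre-insertion pose.

```bash
python3 -c "
from h import *
go(.383,.3146,.17,97.2)"
```

```text
t 12.32 slide [-29.46  21.36  -6.45] spin 55.3 yaw 152.52 zdir [-0.003  0.    -1.   ] f [-0.3  1.1 -0.6]
```

>>> arm_command(slide=[[0, 0, -3], [-3, 2, -6.4], [-7, 5, -6.4], [-11, 8, -6.4], [-15, 11, -6.4]], spin=[0, 8, 16, 24, 32])

```text
clock: 12.95
eef_pos: [0.4083, 0.1396, 0.1697]
tool_rot: [-0.261, 0.965, -0.0, -0.001]
ft_force: [1.8, -0.1, -1.3]
grip_width: 0.0193
grasp_force: 60.2
```

```bash
python3 -c "
from h import *
go(.383,.3146,.17,97.2)"
```

```text
t 12.95 slide [-6.62 16.4  -0.03] spin 23.0 yaw 120.23 zdir [-0.002 -0.001 -1.   ] f [ 1.8 -0.1 -1.3]
```

>>> arm_command(slide=[[-1.5, 4, 0], [-3.2, 8, 0], [-5, 12, 0], [-6.6, 16.4, 0], [-6.6, 16.4, 0]], spin=[6, 12, 18, 23, 23])

```text
clock: 13.58
eef_pos: [0.3817, 0.3157, 0.1692]
tool_rot: [-0.068, 0.998, -0.0, -0.001]
ft_force: [-0.3, 0.2, -0.9]
grip_width: 0.0192
grasp_force: 60.2
```

```bash
python3 -c "
from h import *
go(.383,.3146,.039,97.2)"
```

```text
t 13.57 slide [-0.14 -0.12 13.02] spin 0.6 yaw 97.79 zdir [-0.002 -0.    -1.   ] f [-0.3  0.2 -0.9]
```

>>> arm_command(slide=[[-0.15, -0.1, 3], [-0.15, -0.1, 7], [-0.15, -0.1, 10.5], [-0.15, -0.1, 12.5], [-0.15, -0.1, 13]], spin=[0.5, 0.5, 0.5, 0.5, 0.5])

```text
clock: 14.2
eef_pos: [0.383, 0.3103, 0.0384]
tool_rot: [-0.061, 0.998, -0.002, -0.002]
ft_force: [-1.6, 0.1, -0.3]
grip_width: 0.0193
grasp_force: 60.2
```

```bash
python3 - <<'E'
from h import *
np.set_printoptions(precision=4,suppress=True)
go(.383,.3146,.039,97.2)
c0=np.array([.569,.338]);r=np.radians(8);M=np.array([[np.cos(r),-np.sin(r)],[np.sin(r),np.cos(r)]])
for n in ['top','scene']:
    c=cam(n);save(c,n+'_p.png');W=cloud(c)
    L=(W[...,:2]-c0)@M
    k=(L[...,0]>-.15)&(L[...,0]<-.055)&(abs(L[...,1])<.05)&(W[...,2]>.008)&(W[...,2]<.03)
    P=W[k];q=L[k]*1000
    if len(P)>20:
        A=np.c_[q,np.ones(len(q))];s=np.linalg.lstsq(A,P[:,2]*1000,rcond=None)[0]
        print(n,len(P),'x',np.percentile(q[:,0],[1,99]),'y',np.percentile(q[:,1],[1,99]),'zmed',np.median(P[:,2]),'slopes deg',s[:2]*57.3, cv2.minAreaRect(q.astype(np.float32)))
I=cv2.imread('pics/scene_p.png');cv2.imwrite('pics/spc.png',cv2.resize(I[130:250,190:330],None,fx=5,fy=5,interpolation=2))
E
```

```text
t 14.2 slide [-0.05  0.43 -0.06] spin -0.2 yaw 96.99 zdir [-0.004 -0.003 -1.   ] f [-1.6  0.1 -0.3]
top 1322 x [-144.0548  -65.7929] y [-32.19   28.455] zmed 0.012916818611913416 slopes deg [-1.7538 -0.0502] ((-105.87277221679688, -1.7338619232177734), (62.7439079284668, 81.97816467285156), 89.15155029296875)
scene 729 x [-142.4808  -64.0127] y [-34.4516  29.7392] zmed 0.014518035122506675 slopes deg [-0.9865 -0.1364] ((-103.65458679199219, -2.7428245544433594), (68.08658599853516, 83.17462158203125), 88.75425720214844)
```

View pics/spc.png

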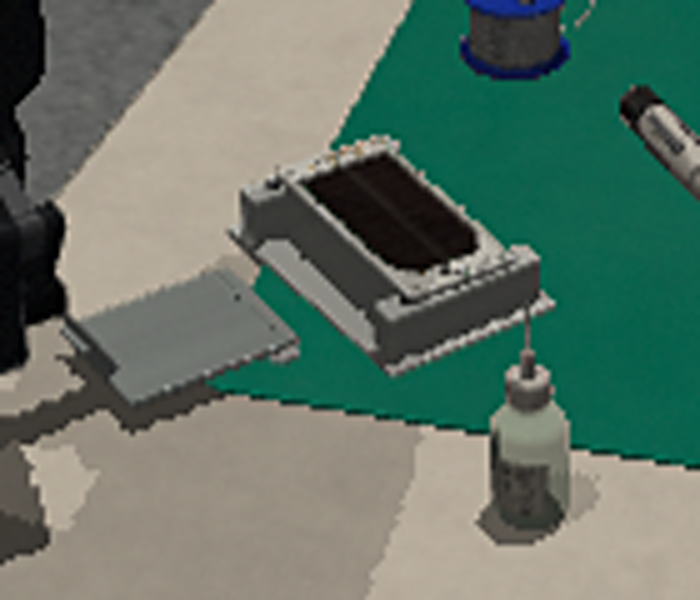

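The blade at crop (190,335) lies level, in front of and aligned with the channel under the panel at crop (320,280). The flux bottle at crop (530,450) is clear. I insert slowly.

>>> arm_command(slide=[[-0.8, 0.3, -0.3], [-2, 0.3, -0.3], [-3.2, 0.3, -0.3], [-4.4, 0.3, -0.3], [-5, 0.3, -0.3]], spin=[0, 0, 0, 0, 0])

```text
clock: 14.92
eef_pos: [0.4349, 0.3216, 0.0435]
tool_rot: [-0.061, 0.998, 0.0, 0.0]
ft_force: [-1.3, -0.4, -0.2]
grip_width: 0.0192
grasp_force: 60.2
```

```bash
python3 -c "
from h import *
go(.4843,.3275,.042,97.2)"
```

```text
t 14.93 slide [-4.98 -0.01  0.15] spin -0.2 yaw 96.98 zdir [ 0.  0. -1.] f [-1.3 -0.4 -0.2]
```

>>> arm_command(slide=[[-1, 0, 0.1], [-2.2, 0, 0.1], [-3.5, 0, 0.1], [-4.6, 0, 0.1], [-5, 0, 0.1]], spin=[0, 0, 0, 0, 0])

```text
clock: 15.55
eef_pos: [0.4843, 0.3277, 0.0425]
tool_rot: [-0.061, 0.998, 0.0, 0.0]
ft_force: [-0.0, -0.5, -0.7]
grip_width: 0.019
grasp_force: 60.2
```

```bash
python3 - <<'E'
from h import *
np.set_printoptions(precision=2,suppress=True)
go(.4843,.3275,.0553,97.2)
c0=np.array([.569,.338]);r=np.radians(8);M=np.array([[np.cos(r),-np.sin(r)],[np.sin(r),np.cos(r)]])
for n in ['top','scene']:
    c=cam(n);W=cloud(c);L=(W[...,:2]-c0)@M
    near=np.hypot(L[...,0],L[...,1])<.085
    P=W[near&(W[...,2]>.030)&(W[...,2]<.036)&(abs(L[...,0])<.04)];l=(P[:,:2]-c0)@M*1000
    print(n,'panel',len(P),np.percentile(l,[2,98],axis=0).ravel(),np.median(P[:,2])*1e3)
    k=near&(W[...,2]>.008)&(W[...,2]<.024)&(abs(L[...,1])<.035); 
    print('under',k.sum(),np.percentile(L[k]*1000,[2,98],axis=0).ravel(),np.median(W[k][:,2])*1e3)
E
```

```text
t 15.55 slide [ 0.   -0.02 -1.28] spin -0.2 yaw 96.99 zdir [ 0.  0. -1.] f [-0.  -0.5 -0.7]
top panel 629 [-22.56 -52.57  26.64  49.35] 31.13756081899358
under 277 [-40.66 -28.67  37.45  27.79] 17.117909490368447
scene panel 566 [-22.32 -55.    28.64  51.36] 31.48620729872591
under 203 [-40.4  -31.56 -14.99  30.87] 18.550961411427792
```

>>> arm_command(slide=[[0, 0, -0.5], [0, 0, -0.8], [0, 0, -0.95], [0, 0, -1.05], [0, 0, -1.2]], spin=[0, 0, 0, 0, 0])

```text
clock: 16.27
eef_pos: [0.4831, 0.3275, 0.0545]
tool_rot: [-0.061, 0.998, -0.0, -0.0]
ft_force: [0.1, 0.1, -2.2]
grip_width: 0.0193
grasp_force: 60.2
```

>>> arm_command(slide=[[0, 0, -0.2], [0, 0, -0.4], [0, 0, -0.7], [0, 0, -1.0], [0, 0, -1.2]], spin=[0, 0, 0, 0, 0])

```text
clock: 16.9
eef_pos: [0.4835, 0.3277, 0.0668]
tool_rot: [-0.061, 0.998, 0.0, 0.0]
ft_force: [0.0, 0.3, -1.7]
grip_width: 0.0193
grasp_force: 60.2
```

```bash
python3 - <<'E'
from h import *
np.set_printoptions(precision=2,suppress=True)
go(.4843,.3275,.11,97.2)
c0=np.array([.569,.338]);r=np.radians(8);M=np.array([[np.cos(r),-np.sin(r)],[np.sin(r),np.cos(r)]])
for n in ['top','scene']:
    c=cam(n);save(c,n+'_up.png');W=cloud(c);L=(W[...,:2]-c0)@M
    k=(abs(L[...,0])<.045)&(abs(L[...,1])<.07)&(W[...,2]>.034)&(W[...,2]<.06)
    P=W[k];l=L[k]*1000
    k2=abs(l[:,0])<20; A=np.c_[l,np.ones(len(l))];s=np.linalg.lstsq(A[k2],P[k2,2]*1000,rcond=None)[0]
    print(n,len(P),np.percentile(l,[2,98],axis=0).ravel(),np.median(P[:,2])*1e3,'slopes deg',s[:2]*57.3)
    print(cv2.minAreaRect(l.astype(np.float32)))
I=cv2.imread('pics/scene_up.png');cv2.imwrite('pics/suc.png',cv2.resize(I[120:240,190:330],None,fx=5,fy=5,interpolation=2))
E
```

```text
t 16.9 slide [-0.08 -0.03 -4.32] spin -0.2 yaw 97.02 zdir [ 0.  0. -1.] f [ 0.   0.3 -1.7]
top 1711 [-39.09 -52.33  34.7   49.25] 43.46348543775871 slopes deg [0.04 0.26]
((-3.9085464477539062, 0.5232124328613281), (111.70963287353516, 81.68576049804688), 89.9474868774414)
scene 974 [-40.47 -54.1   36.47  53.58] 44.94722972449565 slopes deg [0.08 0.22]
((-2.17559814453125, -0.011753082275390625), (115.8229751586914, 84.58514404296875), 89.85169982910156)
```

View pics/suc.png

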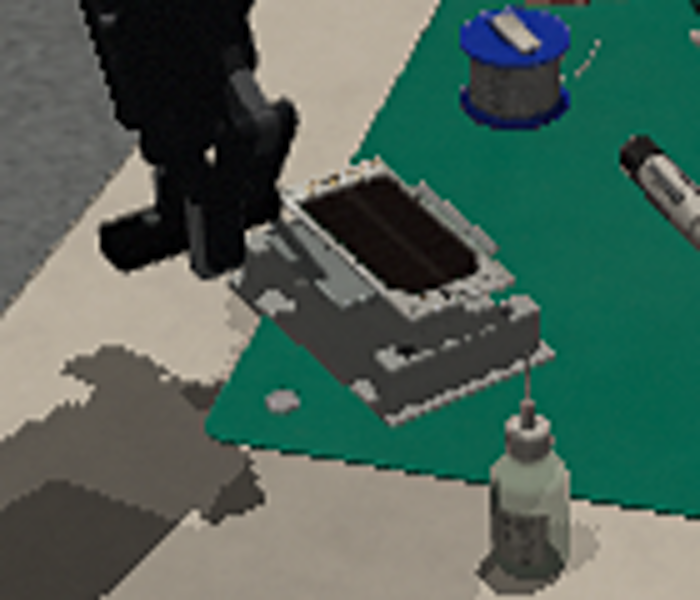

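The panel sits level on the blade at crop (400,235), with slopes of about 0.2°, clear above the ribs. Raising it smoothly.

>>> arm_command(slide=[[0, 0, -0.4], [0, 0, -1.1], [0, 0, -2.1], [0, 0, -3.3], [0, 0, -4.5]], spin=[0, 0, 0, 0, 0])

```text
clock: 17.62
eef_pos: [0.4835, 0.3277, 0.1128]
tool_rot: [-0.061, 0.998, 0.0, 0.0]
ft_force: [1.1, 0.3, -1.4]
grip_width: 0.0187
grasp_force: 60.2
```

>>> arm_command(slide=[[0, 0, -1.3], [0, 0, -2.6], [0, 0, -3.8], [0, 0, -4.8], [0, 0, -5.4]], spin=[0, 0, 0, 0, 0])

```text
clock: 18.25
eef_pos: [0.4835, 0.3277, 0.1663]
tool_rot: [-0.061, 0.998, 0.0, 0.0]
ft_force: [-0.2, -0.3, -2.2]
grip_width: 0.0194
grasp_force: 60.2
```

```bash
python3 - <<'E'
from h import *
np.set_printoptions(precision=2,suppress=True)
go(.5589,.0006,.167,98)
c=cam('top');W=cloud(c);L=(W[...,:2]-[.571,.338])
k=(np.hypot(L[...,0],L[...,1])<.09)&(W[...,2]>.11)&(W[...,2]<.16)
P=W[k]*1000;print(len(P),cv2.minAreaRect(P[:,:2].astype(np.float32)),np.median(P[:,2]))
E
```

```text
t 18.25 slide [ -3.48 -33.39  -0.08] spin -1.0 yaw 97.02 zdir [ 0.  0. -1.] f [-0.2 -0.3 -2.2]
2120 ((564.67724609375, 338.2566833496094), (84.53399658203125, 111.47765350341797), 6.889520645141602) 142.9454328276613
```

>>> arm_command(slide=[[-0.06, -0.6, 0], [-0.19, -1.8, 0], [-0.37, -3.6, 0], [-0.63, -6, 0], [-0.92, -8.8, 0]], spin=[0, 0, 0, 0, 0])

```text
clock: 18.92
eef_pos: [0.5033, 0.2395, 0.1652]
tool_rot: [-0.061, 0.998, -0.0, -0.0]
ft_force: [-0.2, -0.3, -1.8]
grip_width: 0.0191
grasp_force: 60.1
```

>>> arm_command(slide=[[-0.31, -3, 0], [-0.62, -6, 0], [-0.94, -9, 0], [-1.25, -12, 0], [-1.56, -15, 0]], spin=[-0.2, -0.4, -0.6, -0.8, -1])

```text
clock: 19.55
eef_pos: [0.5369, 0.092, 0.1654]
tool_rot: [-0.069, 0.998, -0.0, -0.0]
ft_force: [0.9, -0.2, -1.7]
grip_width: 0.0189
grasp_force: 60.1
```

>>> arm_command(slide=[[-0.29, -2.8, 0], [-0.54, -5.2, 0], [-0.74, -7.1, 0], [-0.88, -8.4, 0], [-0.96, -9.2, 0]], spin=[0, 0, 0, 0, 0])

```text
clock: 20.18
eef_pos: [0.5594, 0.0039, 0.1655]
tool_rot: [-0.07, 0.998, 0.0, -0.0]
ft_force: [-0.3, 0.6, -1.3]
grip_width: 0.0189
grasp_force: 60.1
```

```bash
python3 - <<'E'
from h import *
np.set_printoptions(precision=2,suppress=True)
go(.5589,.0006,.09,98)
E
```

```text
t 20.18 slide [ 0.09 -0.32  7.55] spin -0.0 yaw 97.99 zdir [-0.  0. -1.] f [-0.3  0.6 -1.3]
```

>>> arm_command(slide=[[0.03, -0.1, 0.4], [0.06, -0.2, 1.2], [0.09, -0.3, 2.2], [0.09, -0.3, 3.2], [0.09, -0.3, 4]], spin=[0, 0, 0, 0, 0])

```text
clock: 20.8
eef_pos: [0.5585, 0.0018, 0.1244]
tool_rot: [-0.07, 0.998, 0.0, -0.001]
ft_force: [-0.6, 0.0, -1.0]
grip_width: 0.0191
grasp_force: 60.2
```

>>> arm_command(slide=[[0, 0, 0.8], [0, 0, 1.6], [0, 0, 2.3], [0, 0, 2.8], [0, 0, 3.1]], spin=[0, 0, 0, 0, 0])

```text
clock: 21.42
eef_pos: [0.5588, 0.0015, 0.0942]
tool_rot: [-0.07, 0.998, 0.0, -0.0]
ft_force: [0.1, -0.7, -1.3]
grip_width: 0.019
grasp_force: 60.2
```

```bash
cat > chk.py <<'E'
from h import *
import sys
np.set_printoptions(precision=2,suppress=True)
zl,zh=float(sys.argv[1]),float(sys.argv[2])
c0=np.array([.646,.0122]);r=np.radians(8);M=np.array([[np.cos(r),-np.sin(r)],[np.sin(r),np.cos(r)]])
for n in ['top','scene']:
    c=cam(n);save(c,n+'_'+sys.argv[3]+'.png');W=cloud(c);L=(W[...,:2]-c0)@M
    k=(abs(L[...,0])<.06)&(abs(L[...,1])<.07)&(W[...,2]>zl)&(W[...,2]<zh)
    P=W[k];l=L[k]*1000
    k2=(abs(l[:,0])<20)&(abs(l[:,1])<50)
    if k2.sum()<20: continue
    A=np.c_[l,np.ones(len(l))];s=np.linalg.lstsq(A[k2],P[k2,2]*1000,rcond=None)[0]
    e=[l[(abs(l[:,1])<60)&(abs(l[:,1])>38)]]
    print(n,len(P),'all',np.percentile(l,[1,99],axis=0).ravel(),'ends x',np.percentile(e[0][:,0],[1,99]) if len(e[0]) else '','z',np.median(P[k2,2])*1e3,'slopes',s[:2]*57.3)
    v=c['pixels'].max(2)
    d=k&(v<60); 
    if d.sum()>50: q=L[d]*1000; print('  dark cells',d.sum(),cv2.minAreaRect(q.astype(np.float32)))
E
python3 chk.py .06 .095 a; python3 -c "
from h import *
go(.5589,.0006,.0705,98)"
```

```text
top 999 all [-41.56  -4.73  34.22  58.13] ends x [-25.07  25.98] z 71.43974029120812 slopes [0.15 0.04]
  dark cells 519 ((-0.13320159912109375, 20.37527084350586), (50.181236267089844, 44.44050216674805), 89.50308990478516)
scene 1264 all [-46.23 -53.77  35.38  31.16] ends x [-25.29  26.4 ] z 71.90942057111002 slopes [-0.51  0.63]
  dark cells 699 ((-14.744321823120117, -5.947574615478516), (86.99638366699219, 77.01070404052734), 88.83744812011719)
t 21.52 slide [-0.   -0.1   2.37] spin 0.0 yaw 98.02 zdir [-0. -0. -1.] f [-0.8 -0.2 -1.8]
```

>>> arm_command(slide=[[0, -0.05, 0.4], [0, -0.1, 0.8], [0, -0.15, 1.2], [0, -0.15, 1.5], [0, -0.15, 1.7]], spin=[0, 0, 0, 0, 0])

```text
clock: 22.15
eef_pos: [0.559, 0.0, 0.0772]
tool_rot: [-0.07, 0.998, 0.0, -0.0]
ft_force: [0.2, 0.1, -0.9]
grip_width: 0.019
grasp_force: 60.2
```

```bash
python3 chk.py .052 .065 b; python3 -c "
from h import *
go(.5589,.0000,.0705,98)
I=cv2.imread('pics/scene_b.png');cv2.imwrite('pics/sbc.png',cv2.resize(I[180:300,300:460],None,fx=5,fy=5,interpolation=2))"
```

```text
top 848 all [-41.12  -5.49  36.84  67.28] ends x [-38.82  40.74] z 54.44430622749443 slopes [-0.39 -0.43]
  dark cells 489 ((-3.9370803833007812, 40.62010192871094), (76.87799835205078, 77.42121887207031), 70.39104461669922)
scene 1156 all [-43.31 -67.03  35.39  53.29] ends x [-37.43  39.41] z 55.102398941244495 slopes [-0.14  0.28]
  dark cells 664 ((-3.123126983642578, -2.8873443603515625), (132.9962921142578, 85.01859283447266), 89.4681396484375)
t 22.25 slide [ 0.   -0.01  0.67] spin 0.0 yaw 98.02 zdir [-0.  0. -1.] f [ 0.1  0.2 -1.6]
```

View pics/sbc.png

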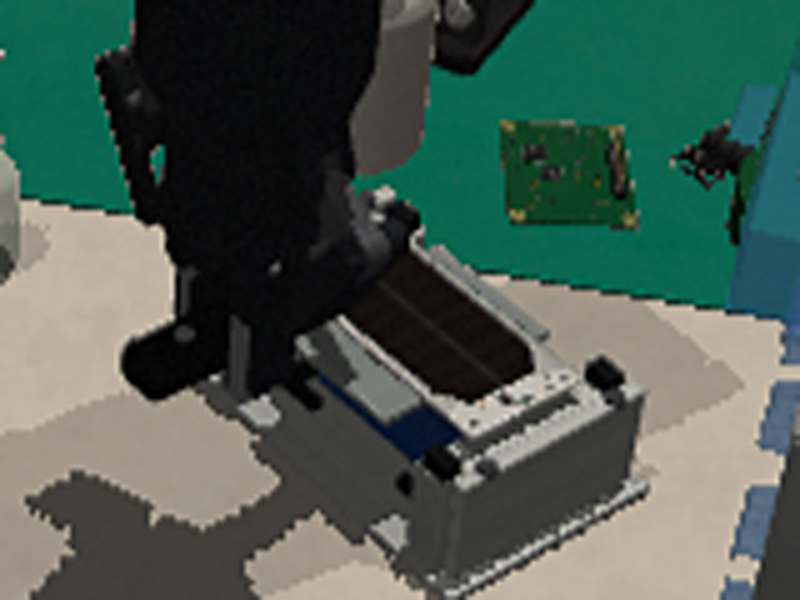

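The panel hovers level inside the lips and between the tabs at crop (440,460) and (605,372). Lowering slowly.

>>> arm_command(slide=[[0, 0, 0.25], [0, 0, 0.45], [0, 0, 0.6], [0, 0, 0.7], [0, 0, 0.8]], spin=[0, 0, 0, 0, 0])

```text
clock: 22.88
eef_pos: [0.5592, 0.0001, 0.0696]
tool_rot: [-0.07, 0.998, -0.0, 0.0]
ft_force: [0.1, -0.3, -1.4]
grip_width: 0.019
grasp_force: 60.2
```

>>> arm_command(slide=[[0, 0, 0.1], [0, 0, 0.25], [0, 0, 0.4], [0, 0, 0.6], [0, 0, 0.7]], spin=[0, 0, 0, 0, 0])

```text
clock: 23.5
eef_pos: [0.559, 0.0001, 0.0623]
tool_rot: [-0.07, 0.998, 0.0, -0.0]
ft_force: [-0.5, -0.1, -1.1]
grip_width: 0.0189
grasp_force: 60.2
```

```bash
python3 chk.py .046 .056 c; python3 -c "
from h import *
go(.5589,.0000,.0625,98)"
```

```text
top 908 all [-40.84  -3.47  40.7   69.61] ends x [-41.17  41.44] z 48.19847775856401 slopes [ 0.34 -0.01]
  dark cells 499 ((-0.17282867431640625, 31.727468490600586), (82.09705352783203, 75.12528991699219), 0.4591151773929596)
scene 1240 all [-42.88 -69.68  41.91  65.57] ends x [-41.41  42.06] z 48.96538068410438 slopes [0.24 0.3 ]
  dark cells 716 ((-2.9516143798828125, -1.8132858276367188), (136.30252075195312, 90.73109436035156), 89.67884063720703)
t 23.6 slide [ 0.01 -0.   -0.02] spin 0.0 yaw 98.02 zdir [-0. -0. -1.] f [ 0.5 -0.  -1.6]
```

The panel rests on the ledges and is level, and the blade is free beneath it. Withdrawing.

>>> arm_command(slide=[[0.8, 0, 0], [2.2, 0, 0], [4, 0, 0], [6, 0, 0], [8, 0, 0]], spin=[0, 0, 0, 0, 0])

```text
clock: 24.22
eef_pos: [0.4787, -0.0112, 0.0626]
tool_rot: [-0.07, 0.998, -0.0, -0.0]
ft_force: [-1.8, -0.5, -0.6]
grip_width: 0.019
grasp_force: 60.2
```

>>> arm_command(slide=[[2, 0, 0], [3.5, 0, 0], [4.8, 0, 0], [4.8, 0, 0], [4.8, 0, 0]], spin=[0, 0, 0, 0, 0])

```text
clock: 24.85
eef_pos: [0.4333, -0.0178, 0.0628]
tool_rot: [-0.07, 0.998, -0.0, 0.001]
ft_force: [-0.0, -0.6, -1.3]
grip_width: 0.019
grasp_force: 60.2
```

```bash
python3 chk.py .046 .056 d; python3 -c "
from h import *
go(.4380,-.0454,.0,152.5)"
```

```text
top 1804 all [-40.81 -67.92  40.89  69.25] ends x [-41.47  41.59] z 48.289954384582316 slopes [ 0.33 -0.1 ]
  dark cells 938 ((-1.2148971557617188, 1.072479248046875), (82.73043823242188, 136.5376434326172), 0.0613061860203743)
scene 1728 all [-40.8  -69.51  41.69  67.81] ends x [-41.28  42.34] z 48.98878928196901 slopes [-0.11 -0.01]
  dark cells 936 ((1.3960304260253906, -1.108001708984375), (137.56178283691406, 86.10016632080078), 89.07967376708984)
t 24.95 slide [-0.08 -2.8   6.27] spin -54.5 yaw 98.03 zdir [ 0.001  0.    -1.   ] f [-1.1 -0.2 -0.1]
```

>>> arm_command(slide=[[0, -0.6, 0], [0, -1.1, 0], [0, -1.7, 0], [0, -2.2, 0], [0, -2.8, 0.5]], spin=[-9, -18, -27, -36, -45])

```text
clock: 25.58
eef_pos: [0.4374, -0.0457, 0.0577]
tool_rot: [-0.449, 0.894, -0.0, 0.001]
ft_force: [-0.1, 0.5, -1.9]
grip_width: 0.0189
grasp_force: 60.1
```

>>> arm_command(slide=[[0, 0, 0.5], [0, 0, 1], [0, 0, 1.5], [0, 0, 1.8], [0, 0, 2]], spin=[-5, -9.5, -9.5, -9.5, -9.5])

```text
clock: 26.2
eef_pos: [0.4363, -0.0455, 0.0373]
tool_rot: [-0.519, 0.855, 0.0, -0.0]
ft_force: [0.8, 1.0, -1.7]
grip_width: 0.0189
grasp_force: 60.2
```

```bash
python3 -c "
from h import *
go(.4380,-.0454,.0275,152.5)"
```

```text
t 26.2 slide [-0.08 -0.14  0.98] spin -0.0 yaw 152.49 zdir [-0.  0. -1.] f [ 0.8  1.  -1.7]
```

>>> arm_command(slide=[[0, 0, 0.4], [0, 0, 0.7], [0, 0, 0.9], [0, 0, 1.0], [0, 0, 1.0]], spin=[0, 0, 0, 0, 0])

```text
clock: 26.82
eef_pos: [0.4362, -0.0455, 0.0277]
tool_rot: [-0.519, 0.855, 0.0, -0.0]
ft_force: [-1.5, -0.2, 1.4]
grip_width: 0.0189
grasp_force: 60.5
```

>>> arm_command(slide=[[0, 0, 0], [0, 0, 0], [0, 0, 0], [0, 0, 0], [0, 0, 0]], spin=[0, 0, 0, 0, 0], jaw=6)

```text
clock: 27.45
eef_pos: [0.4363, -0.0455, 0.0275]
tool_rot: [-0.519, 0.855, 0.0, -0.0]
ft_force: [0.3, -1.1, 0.0]
grip_width: 0.0602
grasp_force: 0.0
```

>>> arm_command(slide=[[0, 0, -1], [0, 0, -4], [0, 0, -8], [0, 0, -12], [0, 0, -15]], spin=[0, 0, 0, 0, 0])

```text
clock: 28.08
eef_pos: [0.4368, -0.0456, 0.1802]
tool_rot: [-0.519, 0.855, -0.001, 0.001]
ft_force: [0.3, -0.3, 0.9]
grip_width: 0.0603
grasp_force: 0.0
```

>>> arm_command(slide=[[3, 0, 0], [7, 0, 0], [11, 0, 0], [13, 0, 0], [13, 0, 0]], spin=[0, 0, 0, 0, 0])

```text
clock: 28.7
eef_pos: [0.3758, -0.1618, 0.1782]
tool_rot: [-0.518, 0.856, -0.0, 0.0]
ft_force: [-0.3, 0.4, -0.5]
grip_width: 0.06
grasp_force: 0.0
```

```bash
python3 chk.py .046 .056 e; python3 -c "
from h import *
I=cv2.imread('pics/scene_e.png');cv2.imwrite('pics/sec.png',cv2.resize(I[170:350,200:440],None,fx=3.3,fy=3.3,interpolation=2))"
```

```text
top 1816 all [-41.16 -67.79  40.75  69.27] ends x [-41.27  41.56] z 48.3409618837808 slopes [-0.15  0.04]
  dark cells 946 ((-1.9850196838378906, 0.905242919921875), (84.4038314819336, 136.1171875), 0.711013674736023)
scene 1718 all [-40.7  -69.55  41.95  67.71] ends x [-41.37  42.12] z 49.000298911773605 slopes [0.31 0.02]
  dark cells 924 ((1.5415763854980469, -0.828216552734375), (137.96368408203125, 86.839111328125), 89.99320983886719)
```

View pics/sec.png

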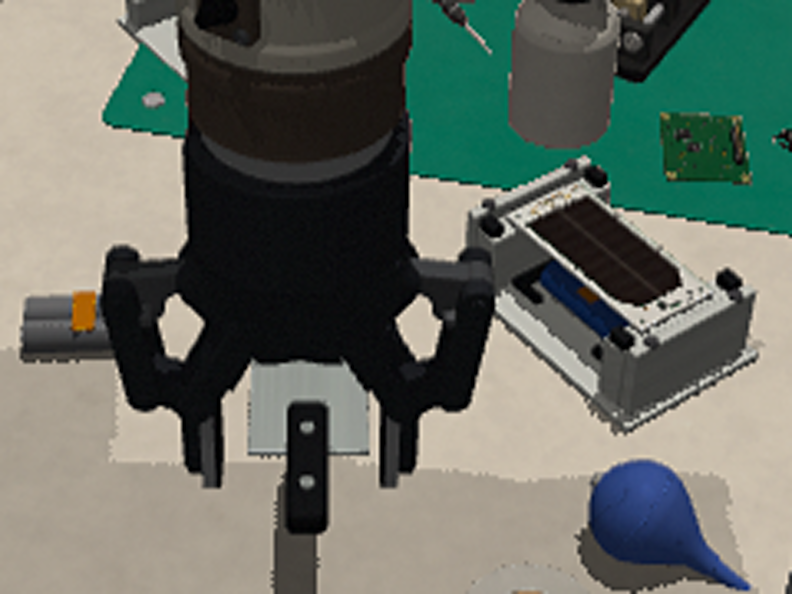

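The panel sits level inside the lips at crop (610,250) with the blue cells below it. The lifter stands flat on its blade at crop (305,420), and the gripper is clear of everything.

```bash
python3 -c "
from workcell import *
print(job_done())"
```

```text
the job is handed in; nothing more can be done
None
```

The job is handed in at about 29 s on the robot's clock: the blue cell pair lies flat in the carrier's pocket, the panel rests level on the ledges inside the lips, the lifter is back flat on the bench, and nothing else was moved.

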